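Hang a printing roller on the free carousel hook

TASK

Turn the roller carousel counter-clockwise (seen from above) until its empty hook comes up against the stop, leaving the loose wooden printing roller in its cradle meanwhile. Then hang that roller by its bore on the empty hook, pushing it back along the hook until it beds firmly on the sprung bumper without bottoming the bumper out. Leave it hanging freely with the hook still at the stop, handle the carousel gently, and do not disturb the other things on the table.

Things in the scene. Friction and masses are not known exactly. Their poses are not given: they have to be found in the camera images.
- carousel (a joint): Angle of the carousel, rad. 0 = against its stop (past it the post only twists a little, 0.4 mm per N at the hook), the empty hook then pointing towards the robot within about 0.2 rad; positive = turned clockwise (from above) away from the stop, so counter-clockwise leads to 0. Range 0 to 2.2. Stiff to turn (3 N near the hook's end), stays where left. Under 0.05 is at the stop. Pushing it with over 18 N is too rough.
- axle (a point): Point on the carousel's upright axis at the hooks' centre line, 140 mm above the table; turns with it: x points out along the EMPTY hook, z up. White hub 40 mm wide, its top 6 mm above this point; white foot 170 mm wide, 18 mm high. Four level hooks at right angles; the other three carry fixed rollers like the loose one, 64 to 88 mm from the axis, centres 8 mm below the hook line.
- hook_end (a point): Outer end of the empty hook, on its centre line, 138 mm from the axle point; same axes as axle. The hook is an 8 mm round steel bar, level, ending here in a small upturned tip whose top is 8 mm above the centre line and whose outermost point is 142 mm from the axis.
- bumper_root (a point): Fixed point on the empty hook 28 mm from the axis. Outside it sits a sprung black rubber fork: prongs 16 to 30 mm either side of the bar, from 23 mm below to 5 mm above its centre line. Its outer face is 46 to 66 mm from the axis, set differently each time and not measured: feel for it. It yields inwards 2 N per mm, bottoms at 8 mm; 4 to 15 N held a moment beds the roller, over 18 N is too hard.
- roller: Loose wooden printing roller: ring 84 mm across, 24 mm wide, bore 24 mm, 55 to 115 g. Origin at its centre, x along the bore (either way round). Stands on its rim in the cradle; grip its flat faces at the top of the rim, fingertips at least 17 mm above its centre to clear hook and bumper. The bore passes the upturned tip with the centre 2 mm above the hook line; hung, the centre is 8 mm below.
- cradle: Fixed plywood cradle of the loose roller, 50 x 100 mm, 8 mm plate with two rails 10 mm high along x, one either side of the roller. Origin under its centre on the table.
- glue: Glue bottle, bystander, 54 mm diameter, 130 mm high, origin under its centre.
- jar: Open glass jar, bystander, 72 mm diameter, 90 mm high, origin under its centre.
- palette: White six-well paint palette, bystander, 150 x 210 mm, 32 mm high, origin under its centre.
- crayons: Small box of crayons, bystander, 30 x 70 mm, 106 mm high, origin under its centre.
Mind the look-alikes: they are no part of the job. Leave any green or yellow look-alike of the roller alone.

How it is judged (in metres and radians):
On the way, in this order (a step that is already met when the one before it is completed fails the run):
1. the carousel is turned to its stop while the loose roller is still in its cradle (value of joint carousel below 0.05 rad and distance of roller from where it was at the start of the episode below 0.02 m), for 0.2 s.
2. the roller, threaded on the empty hook, is pressed on the sprung bumper with 4 to 15 N (x of roller in the frame of axle between 0.048 and 0.12 m and y of roller in the frame of axle between -0.009 and 0.009 m and angle between the x axis of roller and the x axis of axle, either way round below 0.3 rad and contact force between roller and bumper between 4 and 15 N), for 0.2 s.
At the end, for the whole second after the job is handed in: the roller hangs at rest by its bore on the empty hook inside the upturned tip (centre 48 to 120 mm out from the axle, within 9 mm sideways, 4 to 14 mm below the hook line, axis within 0.3 rad of the hook), released, and the carousel is within 0.06 rad of its stop (x of roller in the frame of axle between 0.048 and 0.12 m and y of roller in the frame of axle between -0.009 and 0.009 m and angle between the x axis of roller and the x axis of axle, either way round below 0.3 rad and z of roller in the frame of axle between -0.014 and -0.004 m and value of joint carousel below 0.06 rad and linear speed of roller below 0.04 m/s and contact force between roller and the fingers below 0.05 N); the robot touches nothing.
It fails at once if the robot pushes the carousel with more than 18 N (contact force between any of the arm, the fingers and carousel above 18 N).
It fails at once if the roller is pressed on the bumper with more than 18 N (bottomed out) (contact force between roller and bumper above 18 N).
It fails at once if the roller is forced against the carousel with more than 25 N (contact force between roller and carousel above 25 N).
It fails at once if the glue bottle, jar, palette or crayon box is moved more than 30 mm (distance of any of glue, jar, palette, crayons from where it was at the start of the episode above 0.03 m).
It also fails if it takes over 69 s, if anything falls off the work surface, if the arm or the gripper's body presses on something with over 40 N, if the wrist force passes 120 N, or if a joint passes its speed limit or range.

ROBOT

A 6-joint arm with a two-finger parallel gripper is mounted at the origin on the work surface. World frame = base frame: x ahead of the robot, y to its left, z up, the work surface at z = 0. Lengths are in mm, angles in degrees, forces in N, time in s.
With the tool pointing down it reaches from about 350 to 850 mm from the base axis. Payload 8.1 kg.
Tool frame: the origin (TCP) lies between the finger pads; the fingertips stand ahead of it and the grasp point (between the pads) lies 2 mm behind it (nose_length is the z of the fingertips in the tool frame, in mm); z points along the fingers, y is the direction in which the jaws open and shut (so a half turn about z gives the same grasp; the last joint's range is limited). The gripper opens to 85 mm and grips with 20 to 120 N. Pads are 22 mm wide; open, the fingers measure 114 mm over their backs; the gripper's body (76 mm by 85 mm) begins 54 mm behind the grasp point. The pads swing forward as they close: fully open they stand 13 mm farther back than shut.
Start: joints at [72.399, 7.471, 85.268, -0, 87.261, -4.893], TCP at [131.969, 585.312, 248.292] pointing down, gripper open.
Joint ranges: [-169.43, 169.43], [-51.17, 129.36], [1.28, 143.12], [-76.62, 256.62], [0, 156.53], [-152.29, 152.29]. Speed limits (degrees/s): [136.94, 136.94, 159.86, 180, 180, 180].

INTERFACE

Orientations are given as [roll, pitch, yaw] about the fixed x, y, z axes, in that order (R = Rz(yaw) Ry(pitch) Rx(roll)).
In Python, from bench import * gives the robot as it stands.
- The arm moves only by the tool jog_arm, never from a script. Its argument "plan" is a list of rows, each a list of 3 entries, a list of its own where there are three numbers: the turn, a rotation vector about the tool's x, y, z in degrees, then the shift along the tool's x, y, z in m, then the gripper's target within -1 to 1 (fully open at 1, half-way at 0, shut at -1). A call has 1 to 12 rows; each row is the pose to reach, as a shift and turn from the pose commanded when the call began, along the tool's axes at that moment; what a row does not reach only later rows make up. A row lasts 1/8 s, in which the tool goes at most 62.5 mm and 10.7 degrees, less where a joint would pass 70% of its speed; a pose out of reach is approached as far as the arm can. A call with a gripper value outside its range is refused whole. The fingers move at their own pace and stop on an object; "force" is the grip in N (left out, the last holds). Time passes only in rows, so rows that repeat a pose let the fingers close. It gives the time, the measured TCP pose, the force and the opening at its end, in the units of the state.
- sense(): the state, without advancing time (a new reading comes with each control period).
- snapshot(name): name is "scene" or "top" or "wrist"; returns (picture, depth): 400x640x3 uint8, blue, green, red; 400x640 float32, mm along the optical axis (not along the pixel's ray), 0 where there is no reading.
- camera_info(name): a dict with "fov_y" (degrees; the focal length in pixels is half the picture's height over the tangent of half this angle, whatever the lens; pixels are square), "cx", "cy" (the principal point, pixels), "dist_coeffs" ([k1, k2, p1, p2, k3] as OpenCV has them; the pictures are not rectified), "origin" and "orientation" of the camera in the world. Camera axes: x right, y down, z forward; pixel columns grow to the right and rows downward; lengths in mm; the calibration is good to about 2 mm. A picture is of the moment at which its call begins: read the wrist's pose just before it. camera_info takes no time and is no camera call; for the wrist camera it gives the pose at the moment of the call.
- hand_in(): hands the job in, once; it reports no verdict.
The state is a dict: "time": time; "joint_pos": joint angles; "qd": joint speeds; "joint_efforts": joint torques, N m; "tool_pos": TCP position; "tcp_rot": TCP orientation; "ft_force": force on the tool from outside, world axes, zero at the start; "wrist_torque": the same for the moment, N m; "finger_gap": finger opening in mm.
Only numpy, scipy, OpenCV 4.12 (cv2) and the standard library are available. Lean on these libraries where they do the work, as an engineer would, in place of code of your own. Each camera call takes 0.05 s, during which the arm holds its last target.

## Working session

There is one attempt and no reset: what is moved stays moved. The work goes in short steps, Python scripts to look and compute and a tool call to move; the robot and the scene stay as the last step left them, time stands still between calls to the robot, and variables do not carry over. Pictures are saved under pics/ and viewed, and the job is handed in when it is done.

Besides the shell and the picture viewer there is one more tool, called after "Call:" as a command line: name --argument value ..., lists and objects as JSON in quotes. jog_arm: Moves the arm, as the interface text tells. Its arguments: {"type":"object","properties":{"plan":{"type":"array","items":{"type":"array"}},"force":{"type":"number"}},"required":["plan"]}

```bash
mkdir -p pics; ls; python3 - <<'E'
from bench import *
import cv2
print(sense())
for n in ("scene","top","wrist"):
    i=camera_info(n);print(n,i)
    p,d=snapshot(n);cv2.imwrite(f"pics/{n}0.png",p)
    import numpy as np;np.save(f"pics/{n}0_d.npy",d);np.save(f"pics/{n}0_i.npy",i,allow_pickle=True)
E
```

```text
pics
{'time': 0.0, 'joint_pos': array([ 7.23994349e+01,  7.51486110e+00,  8.53298054e+01, -1.79575360e-03,
        8.72607368e+01, -4.89279373e+00]), 'qd': array([ 0.07857599, -0.00707869, -0.038515  ,  0.03013555,  0.00106648,
        0.02439021]), 'joint_efforts': array([-2.40223534e-05, -5.69429147e+01, -5.00536323e+01, -4.37455346e-04,
        1.53802283e-02, -2.81826470e-05]), 'tool_pos': array([131.81628591, 584.81111887, 247.24192811]), 'tcp_rot': array([-1.79894828e+02, -7.20300611e-03,  1.67292309e+02]), 'ft_force': array([-0.69190977, -0.17620796,  1.21485892]), 'wrist_torque': array([-0.01750177,  0.00525996,  0.04238   ]), 'finger_gap': 85.0801186591419}
scene {'fov_y': 48.693082392706124, 'cx': 315.59779619221746, 'cy': 200.80967757877121, 'dist_coeffs': array([-0.06086445,  0.        ,  0.        ,  0.        ,  0.        ]), 'origin': array([1430.15371201,  223.2408795 ,  775.42032944]), 'orientation': array([-124.28564156,    1.05529005,  103.09928782])}
top {'fov_y': 42.673386780606144, 'cx': 322.30854623579944, 'cy': 194.63382930508774, 'dist_coeffs': array([-0.0093751,  0.       ,  0.       ,  0.       ,  0.       ]), 'origin': array([ 240.83107941,  -20.94039619, 1271.83979434]), 'orientation': array([-169.19429776,    0.56137239,  -90.94356331])}
wrist {'fov_y': 60.92991939673327, 'cx': 321.60874841045637, 'cy': 196.35961762384605, 'dist_coeffs': array([-0.01899257,  0.        ,  0.        ,  0.        ,  0.        ]), 'origin': array([ 50.74834668, 602.44118483, 373.6119051 ]), 'orientation': array([1.61247346e+02, 6.48062493e-02, 7.72528784e+01])}
```

View pics/scene0.png

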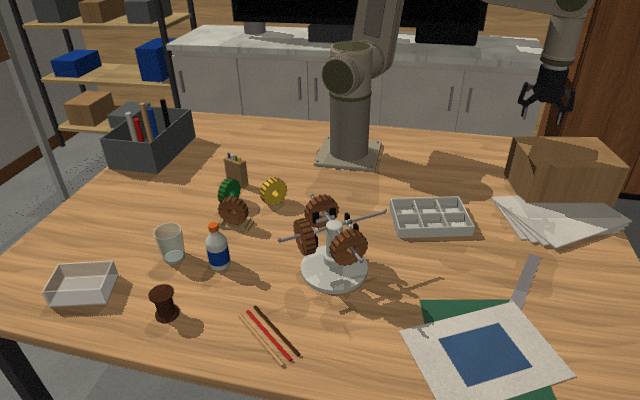

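View pics/top0.png

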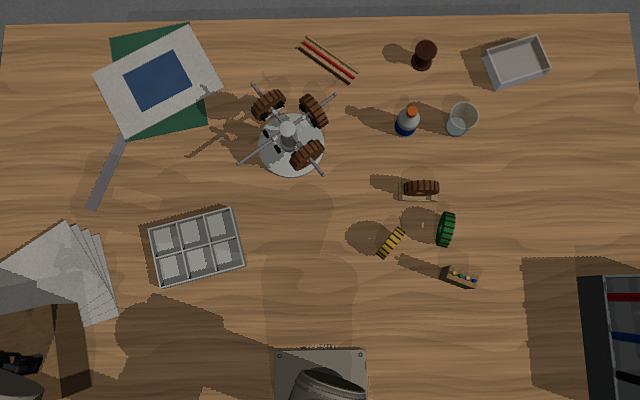

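View pics/wrist0.png

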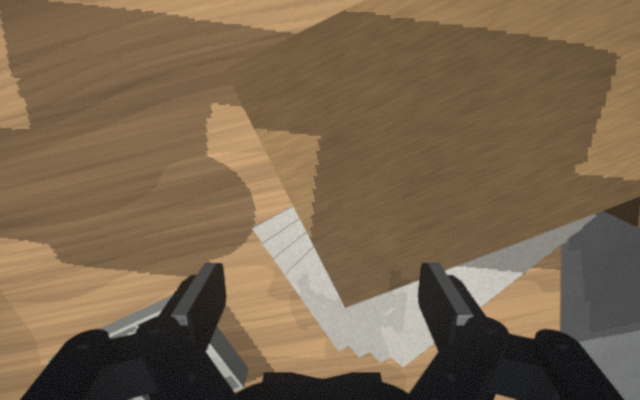

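The scene view shows the carousel near (335,240) with its empty hook out to (386,211), and the loose roller in its cradle at (233,210). In the top view the hub is near (289,130), the empty hook's tip near (238,163), and the loose roller at (420,188). Green (446,229) and yellow (391,242) are look-alikes.

```bash
cat > h.py <<'E'
import numpy as np, cv2
from scipy.spatial.transform import Rotation as R
def K(i):
    f=200/np.tan(np.radians(i["fov_y"]/2)); return np.array([[f,0,i["cx"]],[0,f,i["cy"]],[0,0,1]])
def rays(i,px):
    u=cv2.undistortPoints(np.array(px,float).reshape(-1,1,2),K(i),np.array(i["dist_coeffs"])).reshape(-1,2)
    d=np.c_[u,np.ones(len(u))]
    return R.from_euler("xyz",i["orientation"],degrees=True).apply(d)
def plane(i,px,z):
    d=rays(i,px);o=np.array(i["origin"]);return o+d*((z-o[2])/d[:,2])[:,None]
def pts(i,dep):
    v,u=np.mgrid[0:400,0:640]
    d=rays(i,np.c_[u.ravel(),v.ravel()])
    return (np.array(i["origin"])+d*dep.reshape(-1,1)).reshape(400,640,3)
def proj(i,p):
    M=R.from_euler("xyz",i["orientation"],degrees=True).inv()
    q=M.apply(np.atleast_2d(p)-np.array(i["origin"]))
    return cv2.projectPoints(q,np.zeros(3),np.zeros(3),K(i),np.array(i["dist_coeffs"]))[0].reshape(-1,2)
def load(n): return cv2.imread(f"pics/{n}.png"),np.load(f"pics/{n}_d.npy"),np.load(f"pics/{n}_i.npy",allow_pickle=True).item()
E
python3 - <<'E'
from h import *
p,d,i=load("top0")
cv2.imwrite("pics/tc.png",cv2.resize(p[70:190,220:350],None,fx=5,fy=5,interpolation=cv2.INTER_CUBIC)[:600])
cv2.imwrite("pics/tr.png",cv2.resize(p[160:290,350:500],None,fx=4.5,fy=4.5,interpolation=cv2.INTER_CUBIC))
p,d,i=load("scene0")
cv2.imwrite("pics/sc.png",cv2.resize(p[180:300,260:400],None,fx=5,fy=5,interpolation=cv2.INTER_CUBIC))
E
```

```text
(no output)
```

View pics/tc.png

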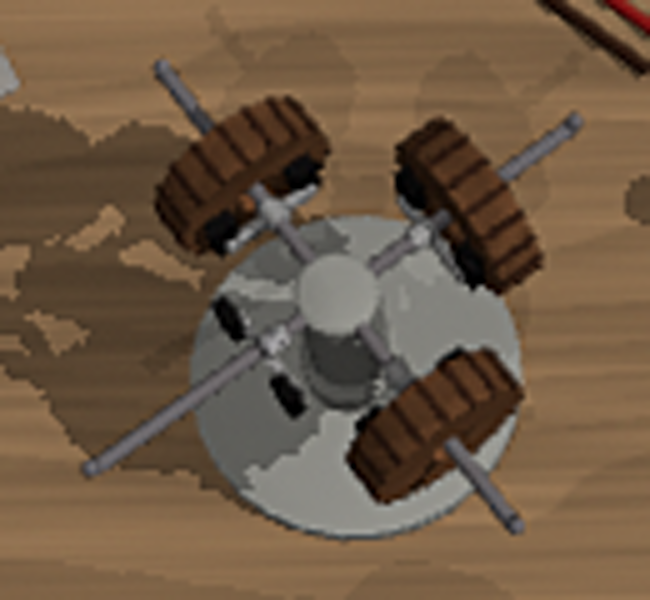

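View pics/tr.png

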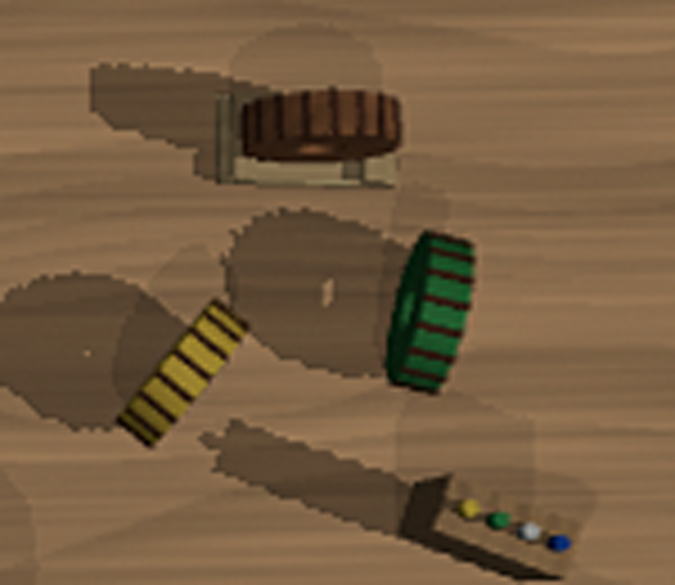

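View pics/sc.png

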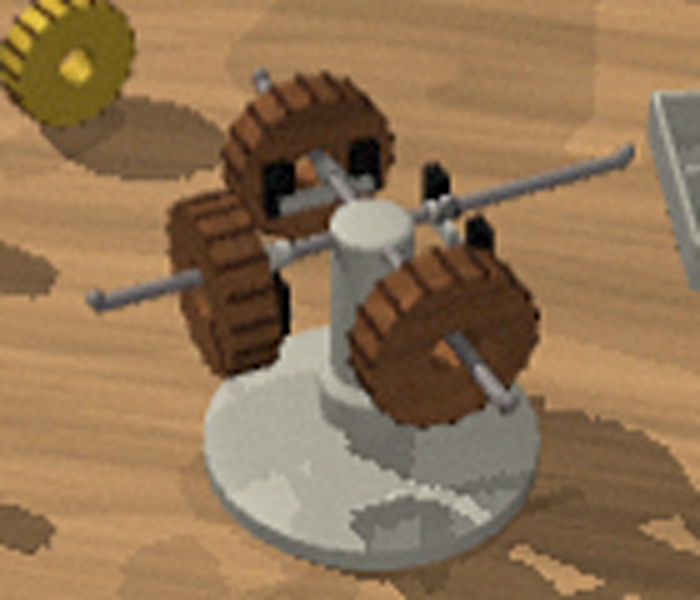

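```bash
python3 - <<'E'
from h import *
np.set_printoptions(precision=1,suppress=True)
p,d,i=load("top0"); P=pts(i,d)
hub=plane(i,[[288.2,128.8]],146)[0]
t=plane(i,[[238,163.8],[252,83.2],[334.8,94.2],[323,174.8]],144)
print("hub",hub,"tips",t,"mid",t.mean(0)); 
for c in t: v=(c-t.mean(0))[:2]; print(np.hypot(*v),np.degrees(np.arctan2(v[1],v[0])))
p2,d2,i2=load("scene0");P2=pts(i2,d2)
s=plane(i2,[[260+628/5,180+155/5],[260+95/5,180+300/5],[260+507/5,180+403/5],[260+262/5,180+76/5]],144)
print("scene tips",s,s.mean(0), plane(i2,[[260+371/5,180+224/5]],146))
# loose roller: brown mask in both views, 3D points
for n,pp,PP,box in (("top",p,P,(170,210,395,445)),("scene",p2,P2,(190,235,212,255))):
    r0,r1,c0,c1=box
    hsv=cv2.cvtColor(pp,cv2.COLOR_BGR2HSV)
    sub=PP[r0:r1,c0:c1]; h=hsv[r0:r1,c0:c1]
    m=(sub[...,2]>25)&(sub[...,2]<110)
    q=sub[m]; print(n,len(q),q.min(0),q.max(0),np.median(h[m],0))
    np.save(f"pics/roll_{n}.npy",q)
    w,V=np.linalg.eigh(np.cov((q-q.mean(0)).T)); print(w,V)
    top=q[q[:,2]>82]; print("top pts",len(top),top.mean(0),top.min(0),top.max(0))
# others via depth tops
for n,PP,box,z in (("glue",P,(95,140,395,422),100),("jar",P,(98,140,443,480),60),("pal",P,(205,290,140,250),25),("cray",P,(255,295,430,485),80)):
    r0,r1,c0,c1=box; sub=PP[r0:r1,c0:c1]; q=sub[sub[...,2]>z]; print(n,len(q),q.min(0),q.max(0))
E
```

```text
hub [611.2  62.4 146. ] tips [[531.1 177.  144. ]
 [725.2 147.  144. ]
 [693.9 -46.5 144. ]
 [501.8 -15.7 144. ]] mid [613.   65.5 144. ]
138.4065378792146 126.29026380914691
138.71834455940393 36.0138420569818
138.10122243192444 -54.13612891475856
137.68946721565698 -143.85958240906572
scene tips [[539.4 179.8 144. ]
 [699.7 -43.3 144. ]
 [729.7 147.7 144. ]
 [507.2 -12.  144. ]] [619.   68.1 144. ] [[621.8  67.9 146. ]]
top 494 [ 473.4 -294.1   25. ] [ 498.9 -209.8   97.6] [ 12. 160.  52.]
[ 46.8 342.9 550. ] [[ 1.   0.2 -0. ]
 [-0.   0.1 -1. ]
 [-0.2  1.   0.1]]
top pts 242 [ 485.4 -252.1   88.5] [ 473.8 -280.5   82. ] [ 498.9 -221.4   97.6]
scene 775 [ 357.2 -329.3   25.2] [ 669.2 -209.3  109. ] [ 13. 158.  77.]
[ 322.5  523.6 2999.2] [[-0.3 -0.4 -0.9]
 [ 0.1  0.9 -0.5]
 [ 1.  -0.2 -0.2]]
top pts 141 [ 520.  -243.9   90.2] [ 475.9 -278.8   82.1] [ 669.2 -212.1  109. ]
glue 159 [ 240.8 -240.6  100.1] [ 667.8  -20.9 1271.8]
jar 424 [ 240.8 -395.9   60.1] [ 692.1  -20.9 1271.8]
pal 1052 [240.8 -20.9  25. ] [ 453.3  417.2 1271.8]
cray 452 [ 240.8 -366.3   80. ] [ 297.3  -20.9 1271.8]
```

```bash
python3 - <<'E'
import bench
print([n for n in dir(bench) if not n.startswith('__')])
print(getattr(bench,'nose_length',None))
from h import *
np.set_printoptions(precision=1,suppress=True)
# roller yaw from top-rim points
q=np.load("pics/roll_top.npy"); t=q[(q[:,2]>60)]
for n in("top","scene"):
    q=np.load(f"pics/roll_{n}.npy"); q=q[(q[:,0]>465)&(q[:,0]<515)]
    t=q[q[:,2]>75]; c=np.cov(t[:,:2].T); w,V=np.linalg.eigh(c); v=V[:,1]; print(n,len(t),"rim dir deg",np.degrees(np.arctan2(v[1],v[0])),t.min(0),t.max(0), q[:,1].min(),q[:,1].max())
p,d,i=load("top0");
# top view outline of the tread at top of rim: corners in crop
m=cv2.inRange(cv2.cvtColor(p,cv2.COLOR_BGR2HSV),(3,90,15),(16,255,110))
print(plane(i,[[404,182],[438,181.5],[404,193],[438,194.5]],85))
E
```

```text
['PlanningError', 'camera_info', 'hand_in', 'nose_length', 'sense', 'snapshot']
17.0
top 293 rim dir deg 89.8451413560891 [ 473.4 -287.    75.2] [ 498.9 -214.6   97.6] -294.11714774220735 -209.8283428005478
scene 178 rim dir deg 92.85946664532402 [ 475.4 -282.5   75. ] [ 504.5 -216.8   93.3] -295.53790028280963 -209.3160134329638
[[ 494.4 -207.    85. ]
 [ 494.2 -287.4   85. ]
 [ 467.9 -205.7   85. ]
 [ 462.8 -285.6   85. ]]
```

Call:
jog_arm --plan '[[[0,0,10],[-0.04,-0.022,0],-1],[[0,0,20],[-0.085,-0.048,0],-1],[[0,0,30],[-0.13,-0.072,0],-1],[[0,0,40],[-0.175,-0.097,0.005],-1],[[0,0,50],[-0.22,-0.122,0.01],-1],[[0,0,60],[-0.265,-0.147,0.015],-1],[[0,0,70],[-0.31,-0.172,0.02],-1],[[0,0,80],[-0.355,-0.197,0.02],-1],[[0,0,90],[-0.4,-0.222,0.02],-1],[[0,0,100],[-0.445,-0.247,0.02],-1],[[0,0,110],[-0.49,-0.27,0.02],-1],[[0,0,120],[-0.519,-0.288,0.02],-1]]' --force 30

```text
time: 1.65
tool_pos: [576.2, 188.3, 227.8]
tcp_rot: [-180.0, 0.0, 46.9]
ft_force: [-0.3, 0.3, 0.5]
finger_gap: -0.2
```

```bash
cat > snap.py <<'E'
import sys
from bench import *
from h import *
np.set_printoptions(precision=2,suppress=True)
s=sense()
for k in("time","tool_pos","tcp_rot","ft_force","finger_gap","joint_pos"):print(k,s[k])
for a in sys.argv[1:]:
    n=a.rstrip("0123456789");i=camera_info(n);p,d=snapshot(n)
    cv2.imwrite(f"pics/{a}.png",p);np.save(f"pics/{a}_d.npy",d);np.save(f"pics/{a}_i.npy",i,allow_pickle=True)
E
python3 snap.py wrist1 
```

```text
time 1.65
tool_pos [576.18 188.32 227.76]
tcp_rot [-179.99    0.04   46.88]
ft_force [-0.29  0.33  0.52]
finger_gap -0.16745993052653338
joint_pos [13.26  9.01 85.73 -0.01 85.3  56.38]
```

View pics/wrist1.png

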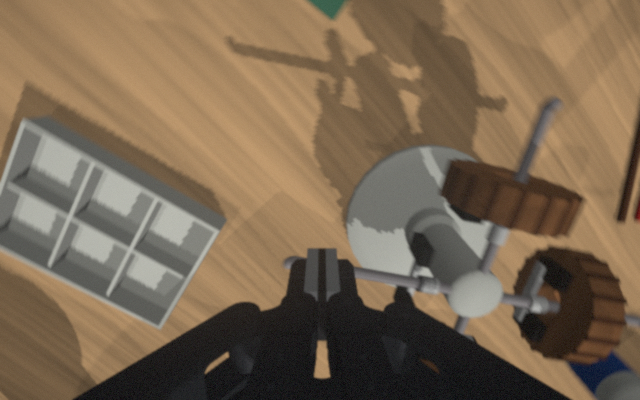

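The wrist view shows the hub top at (474,296), the empty hook's tip at (291,263) and a laden hook's tip at (553,105). The closed fingers are in front of the bar at (322,255).

```bash
python3 - <<'E'
from h import *
np.set_printoptions(precision=1,suppress=True)
p,d,i=load("wrist1")
h=plane(i,[[474,294]],146)[0];t=plane(i,[[291,263],[553,105]],144)
print(h,t)
for c in t: v=(c-h)[:2];print(np.hypot(*v),np.degrees(np.arctan2(v[1],v[0])))
P=pts(i,d)
for u,v in((474,294),(291,264),(553,105),(380,275)):print(u,v,P[v,u])
# TCP and fingertip projected
print(proj(i,[[576.2,188.3,227.8],[576.2,188.3,210.8]]))
E
```

```text
[613.5  67.2 146. ] [[534.4 174.7 144. ]
 [725.4 143.1 144. ]]
133.4496132377454 126.35067256761252
135.18071149483728 34.12621681147455
474 294 [613.5  67.4 146.2]
291 264 [570.7 201.7 222.2]
553 105 [724.  144.7 147.3]
380 275 [573.4 124.2 143.1]
[[320.9 283. ]
 [321.  262.9]]
```

Call:
jog_arm --plan '[[[0,0,5],[-0.011,0,0.02],-1],[[0,0,11],[-0.011,0,0.045],-1],[[0,0,11],[-0.011,0,0.07],-1],[[0,0,11],[-0.011,0,0.086],-1],[[0,0,11],[-0.011,0,0.086],-1]]'

```text
time: 2.33
tool_pos: [566.3, 182.0, 140.6]
tcp_rot: [-179.9, 0.2, 36.3]
ft_force: [0.0, 0.0, -0.1]
finger_gap: 0.2
```

```bash
python3 snap.py; cat > arc.py <<'E'
# rows for tracking the hook: axle, offset s (finger beyond hook centre), radius r, hook angles
import sys,numpy as np
from bench import sense
np.set_printoptions(precision=4,suppress=True)
ax=np.array([614,66.5]);r,s=float(sys.argv[1]),float(sys.argv[2]);
S=sense();p=S["tool_pos"][:2];yaw=S["tcp_rot"][2];c,n=np.cos(np.radians(yaw)),np.sin(np.radians(yaw))
for a in map(float,sys.argv[3:]):
    t=np.radians(a);u=np.array([np.cos(t),np.sin(t)]);w=np.array([u[1],-u[0]])
    g=ax+r*u+s*w;d=g-p
    print(a,"turn",round(yaw-(a-90),1),"dx,dy",round((d@[c,n])/1000,4),round((d@[n,-c])/1000,4))
E
python3 arc.py 118 15 120 124 128 132 136 140 144 148 152 156 160 164 168 172
```

```text
time 2.325
tool_pos [566.26 181.96 140.64]
tcp_rot [-179.93    0.17   36.32]
ft_force [ 0.02  0.04 -0.08]
finger_gap 0.17351538478523562
joint_pos [12.88 11.09 92.72 -0.   76.38 66.56]
120.0 turn 6.3 dx,dy -0.002 0.0057
124.0 turn 2.3 dx,dy -0.0102 0.004
128.0 turn -1.7 dx,dy -0.0184 0.0029
132.0 turn -5.7 dx,dy -0.0267 0.0024
136.0 turn -9.7 dx,dy -0.035 0.0025
140.0 turn -13.7 dx,dy -0.0433 0.0031
144.0 turn -17.7 dx,dy -0.0515 0.0043
148.0 turn -21.7 dx,dy -0.0596 0.0061
152.0 turn -25.7 dx,dy -0.0675 0.0085
156.0 turn -29.7 dx,dy -0.0753 0.0114
160.0 turn -33.7 dx,dy -0.0829 0.0148
164.0 turn -37.7 dx,dy -0.0902 0.0187
168.0 turn -41.7 dx,dy -0.0972 0.0232
172.0 turn -45.7 dx,dy -0.1039 0.0281
```

Call:
jog_arm --plan '[[[0,0,1],[-0.005,0.002,0],-1],[[0,0,1],[-0.01,0.003,0],-1],[[0,0,0],[-0.013,0.003,0],-1],[[0,0,-1],[-0.016,0.003,0],-1],[[0,0,-2],[-0.019,0.003,0],-1],[[0,0,-4],[-0.022,0.003,0],-1],[[0,0,-6],[-0.026,0.002,0],-1],[[0,0,-8],[-0.03,0.002,0],-1],[[0,0,-10],[-0.035,0.0025,0],-1],[[0,0,-12],[-0.039,0.003,0],-1],[[0,0,-14],[-0.043,0.003,0],-1],[[0,0,-16],[-0.047,0.0035,0],-1]]'

```text
time: 3.82
tool_pos: [531.5, 151.5, 142.5]
tcp_rot: [180.0, -0.0, 52.4]
ft_force: [1.3, 2.6, 1.9]
finger_gap: 0.2
```

```bash
python3 snap.py top1; python3 arc.py 118 15 142 146 150 154 158 162 166 170 174 178
```

```text
time 3.825
tool_pos [531.54 151.49 142.48]
tcp_rot [179.99  -0.02  52.44]
ft_force [1.35 2.64 1.92]
finger_gap 0.17539138844713079
joint_pos [10.59  4.49 99.74  0.01 75.74 48.15]
142.0 turn 0.5 dx,dy -0.0008 -0.0007
146.0 turn -3.5 dx,dy -0.009 -0.0015
150.0 turn -7.5 dx,dy -0.0173 -0.0017
154.0 turn -11.5 dx,dy -0.0256 -0.0014
158.0 turn -15.5 dx,dy -0.0339 -0.0005
162.0 turn -19.5 dx,dy -0.042 0.0009
166.0 turn -23.5 dx,dy -0.0501 0.003
170.0 turn -27.5 dx,dy -0.058 0.0056
174.0 turn -31.5 dx,dy -0.0657 0.0087
178.0 turn -35.5 dx,dy -0.0731 0.0124
```

View pics/top1.png

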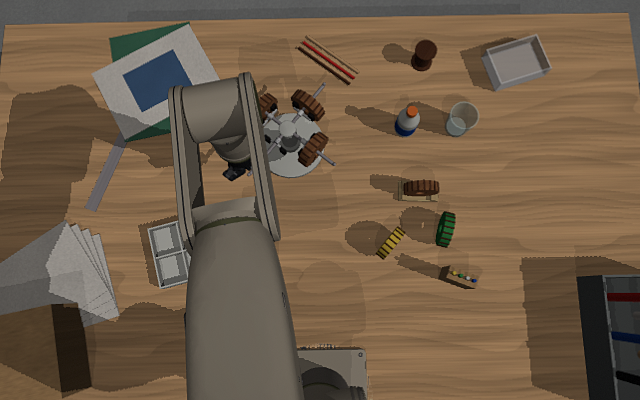

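The top view shows the carousel turning: the laden hook's tip is now at (333,163). The contact force is about 3 N.

Call:
jog_arm --plan '[[[0,0,-2],[-0.005,-0.001,0],-1],[[0,0,-4],[-0.009,-0.0015,0],-1],[[0,0,-6],[-0.013,-0.0015,0],-1],[[0,0,-8],[-0.017,-0.0015,0],-1],[[0,0,-9],[-0.021,-0.0015,0],-1],[[0,0,-11],[-0.025,-0.0015,0],-1],[[0,0,-13],[-0.029,-0.001,0],-1],[[0,0,-15],[-0.033,-0.0005,0],-1],[[0,0,-17],[-0.037,0,0],-1],[[0,0,-19],[-0.041,0.001,0],-1],[[0,0,-20],[-0.044,0.0015,0],-1]]'

```text
time: 5.25
tool_pos: [506.0, 115.5, 142.4]
tcp_rot: [180.0, -0.0, 72.3]
ft_force: [2.0, 2.1, 0.1]
finger_gap: -0.2
```

```bash
python3 snap.py; python3 arc.py 118 15 162 164 166 168 170 172 174 176 178 180 182
```

```text
time 5.25
tool_pos [505.99 115.55 142.4 ]
tcp_rot [179.97  -0.01  72.32]
ft_force [2.03 2.15 0.13]
finger_gap -0.23834702682291253
joint_pos [  7.2   -0.7  105.07  -0.    75.61  24.88]
162.0 turn 0.3 dx,dy 0.0017 -0.0001
164.0 turn -1.7 dx,dy -0.0024 -0.0006
166.0 turn -3.7 dx,dy -0.0065 -0.0009
168.0 turn -5.7 dx,dy -0.0107 -0.0011
170.0 turn -7.7 dx,dy -0.0148 -0.0011
172.0 turn -9.7 dx,dy -0.019 -0.001
174.0 turn -11.7 dx,dy -0.0231 -0.0008
176.0 turn -13.7 dx,dy -0.0273 -0.0004
178.0 turn -15.7 dx,dy -0.0314 0.0001
180.0 turn -17.7 dx,dy -0.0355 0.0008
182.0 turn -19.7 dx,dy -0.0395 0.0016
```

Call:
jog_arm --plan '[[[0,0,-1],[-0.002,-0.0003,0],-1],[[0,0,-2],[-0.004,-0.0006,0],-1]]'

```text
time: 5.5
tool_pos: [504.2, 112.1, 142.3]
tcp_rot: [180.0, -0.0, 74.3]
ft_force: [2.9, 1.3, -0.4]
finger_gap: 0.1
```

Call:
jog_arm --plan '[[[0,0,-1],[-0.002,0,0],-1],[[0,0,-2],[-0.004,0,0],-1]]'

```text
time: 5.75
tool_pos: [502.8, 108.3, 142.3]
tcp_rot: [-180.0, -0.0, 76.4]
ft_force: [1.4, 2.9, 1.5]
finger_gap: 0.3
```

Call:
jog_arm --plan '[[[0,0,-1],[-0.002,0,0],-1],[[0,0,-2],[-0.004,0,0],-1]]'

```text
time: 6.0
tool_pos: [501.7, 104.4, 142.2]
tcp_rot: [-180.0, 0.0, 78.4]
ft_force: [-1.4, 2.8, 2.2]
finger_gap: 0.2
```

Call:
jog_arm --plan '[[[0,0,-1],[-0.002,0,0],-1],[[0,0,-2],[-0.004,0,0],-1]]'

```text
time: 6.25
tool_pos: [500.9, 100.4, 142.0]
tcp_rot: [-180.0, 0.0, 80.4]
ft_force: [-1.4, 2.7, 1.7]
finger_gap: -0.2
```

Call:
jog_arm --plan '[[[0,0,-1],[-0.002,0,0],-1],[[0,0,-2],[-0.004,0,0],-1]]'

```text
time: 6.5
tool_pos: [500.2, 96.4, 142.0]
tcp_rot: [-180.0, 0.0, 82.4]
ft_force: [-1.6, 3.2, 0.3]
finger_gap: -0.0
```

Call:
jog_arm --plan '[[[0,0,-1],[-0.002,0,0],-1],[[0,0,-2],[-0.004,0,0],-1]]'

```text
time: 6.75
tool_pos: [499.8, 92.4, 142.0]
tcp_rot: [-180.0, 0.0, 84.4]
ft_force: [-2.5, 3.6, 0.4]
finger_gap: -0.0
```

Call:
jog_arm --plan '[[[0,0,-1],[-0.002,0,0],-1],[[0,0,-2],[-0.004,0,0],-1]]'

```text
time: 7.0
tool_pos: [499.5, 88.4, 142.1]
tcp_rot: [-180.0, 0.0, 86.4]
ft_force: [-2.2, 3.2, 0.5]
finger_gap: -0.3
```

Call:
jog_arm --plan '[[[0,0,-1],[-0.002,0,0],-1],[[0,0,-2],[-0.004,0,0],-1]]'

```text
time: 7.25
tool_pos: [499.3, 84.4, 142.2]
tcp_rot: [-180.0, 0.0, 88.4]
ft_force: [-2.0, 2.5, -1.2]
finger_gap: 0.1
```

Call:
jog_arm --plan '[[[0,0,-1],[-0.002,0,0],-1],[[0,0,-2],[-0.004,0,0],-1]]'

```text
time: 7.5
tool_pos: [499.3, 80.5, 142.3]
tcp_rot: [-180.0, 0.0, 90.4]
ft_force: [-2.8, 3.0, -0.5]
finger_gap: 0.2
```

Call:
jog_arm --plan '[[[0,0,-1],[-0.002,0,0],-1],[[0,0,-2],[-0.004,0,0],-1]]'

```text
time: 7.75
tool_pos: [499.3, 76.5, 142.3]
tcp_rot: [-180.0, 0.0, 92.4]
ft_force: [-2.4, 2.9, -0.3]
finger_gap: -0.0
```

Call:
jog_arm --plan '[[[0,0,-1],[-0.002,0,0],-1],[[0,0,-2],[-0.004,0,0],-1]]'

```text
time: 8.0
tool_pos: [499.5, 72.4, 142.3]
tcp_rot: [-180.0, 0.0, 94.4]
ft_force: [-2.0, 3.1, 0.4]
finger_gap: -0.2
```

Call:
jog_arm --plan '[[[0,0,-1],[-0.002,0,0],-1],[[0,0,-2],[-0.004,0,0],-1]]'

```text
time: 8.25
tool_pos: [499.8, 68.4, 142.3]
tcp_rot: [-180.0, 0.0, 96.4]
ft_force: [-3.1, 2.9, -0.5]
finger_gap: 0.3
```

Call:
jog_arm --plan '[[[0,0,-1],[-0.002,0,0],-1],[[0,0,-2],[-0.004,0,0],-1]]'

```text
time: 8.5
tool_pos: [500.2, 64.5, 142.3]
tcp_rot: [-180.0, -0.0, 98.4]
ft_force: [-3.5, 2.3, -0.2]
finger_gap: -0.1
```

Call:
jog_arm --plan '[[[0,0,-1],[-0.002,0,0],-1],[[0,0,-2],[-0.004,0,0],-1]]'

```text
time: 8.75
tool_pos: [500.4, 61.1, 142.3]
tcp_rot: [-180.0, -0.1, 100.4]
ft_force: [-6.1, 6.8, 2.1]
finger_gap: -0.5
```

Call:
jog_arm --plan '[[[0,0,0],[-0.001,0,0],-1],[[0,0,0],[-0.001,0,0],-1],[[0,0,0],[-0.001,0,0],-1]]'

```text
time: 9.12
tool_pos: [500.4, 60.6, 142.3]
tcp_rot: [-180.0, -0.1, 100.3]
ft_force: [-5.8, 8.4, 3.1]
finger_gap: 0.4
```

The stop is reached: the force rises with travel, to 8–10 N. I'll back off, raise the tool and look.

Call:
jog_arm --plan '[[[0,0,0],[0.003,0,0],-1],[[0,0,0],[0.008,0,0],-1],[[0,0,0],[0.025,0,0],-1],[[0,0,0],[0.05,0,-0.02],-1],[[0,0,5],[0.05,0,-0.07],-1],[[0,0,11],[0.05,0,-0.12],-1],[[0,0,11],[0.05,0,-0.14],-1],[[0,0,11],[0.05,0,-0.14],-1]]'

```text
time: 10.12
tool_pos: [493.0, 109.4, 283.9]
tcp_rot: [179.8, -0.0, 89.4]
ft_force: [1.0, -0.5, -1.5]
finger_gap: -0.1
```

```bash
python3 snap.py wrist2 scene2
```

```text
time 10.125
tool_pos [492.96 109.4  283.91]
tcp_rot [179.79  -0.02  89.37]
ft_force [ 1.02 -0.53 -1.5 ]
finger_gap -0.09109811976869478
joint_pos [ 6.7  -8.31 97.28 -0.01 90.82  7.33]
```

View pics/wrist2.png

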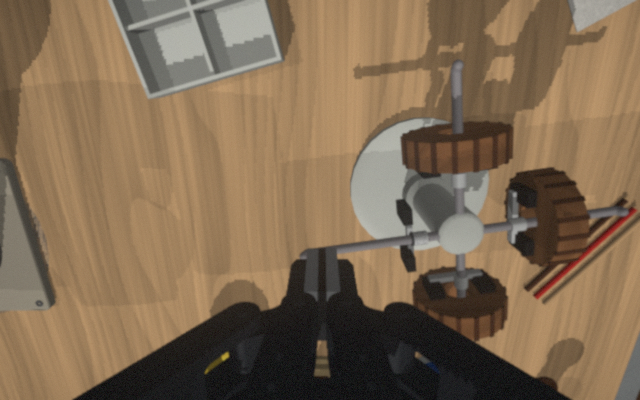

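View pics/scene2.png

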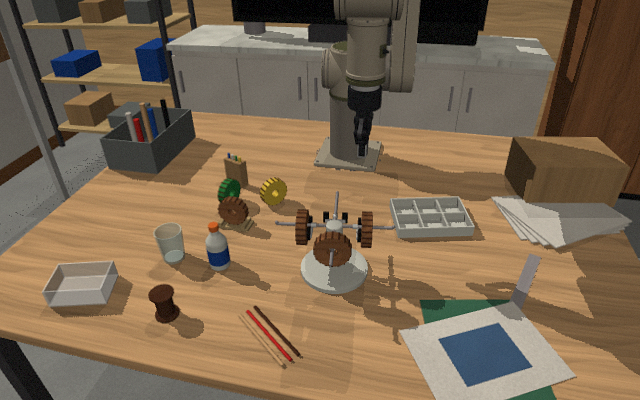

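The wrist view shows the empty hook tip at (304,255), the hub at (462,234) and the other tips at (457,66) and (627,211). The hook now points towards the robot.

```bash
python3 - <<'E'
from h import *
p,d,i=load("wrist2")
c=p[190:290,280:440];cv2.imwrite("pics/wc.png",cv2.resize(c,None,fx=5,fy=5,interpolation=cv2.INTER_CUBIC))
c=p[180:280,400:640];cv2.imwrite("pics/wd.png",cv2.resize(c,None,fx=3.3,fy=3.3,interpolation=cv2.INTER_CUBIC))
c=p[40:140,400:520];cv2.imwrite("pics/we.png",cv2.resize(c,None,fx=4,fy=4,interpolation=cv2.INTER_CUBIC))
E
```

```text
(no output)
```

View pics/wc.png

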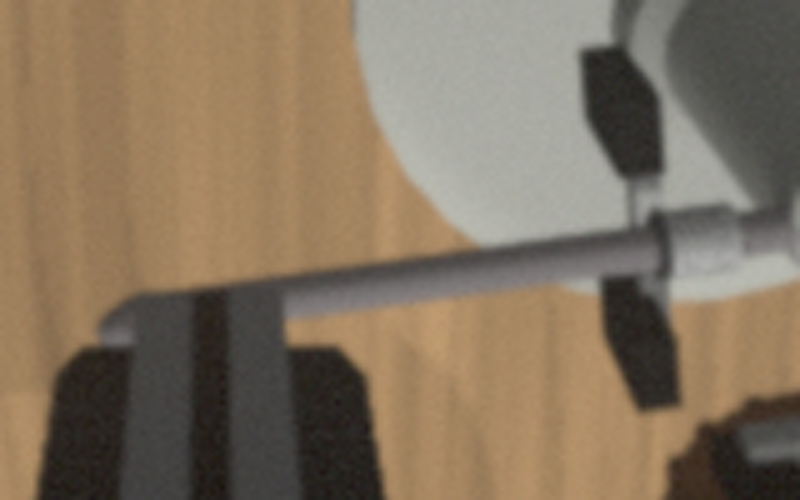

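View pics/wd.png

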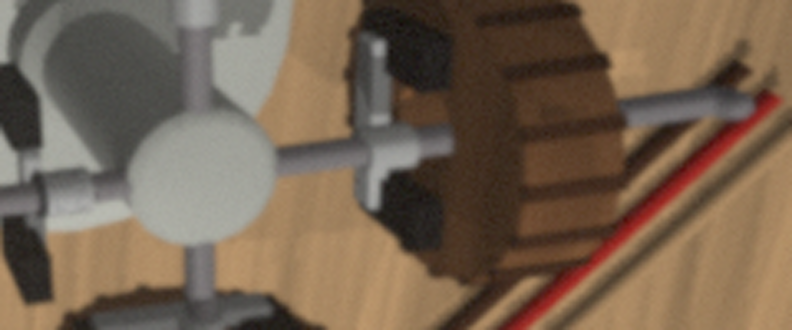

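View pics/we.png

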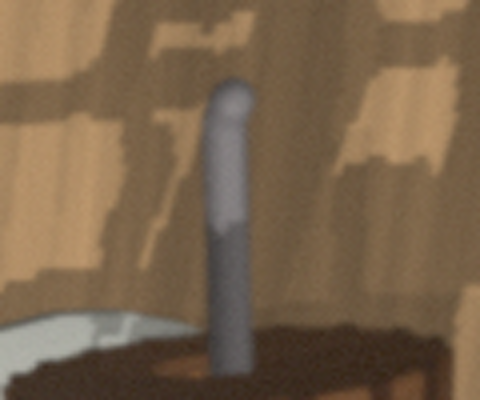

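```bash
python3 - <<'E'
from h import *
np.set_printoptions(precision=1,suppress=True)
p,d,i=load("wrist2")
b=plane(i,[[340,249.8],[400,240.4],[490.9,227.9],[593.9,213.9]],140)
h=plane(i,[[461.5,233.6]],146)[0]
t=plane(i,[[303.5,255.5],[457.5,65.8],[627,210.5]],144)
print(b,h,t)
def fit(q):
    q=q[:,:2];c=q.mean(0);v=np.linalg.svd(q-c)[2][0]; return c,np.degrees(np.arctan2(v[1],v[0]))
print(fit(b)); 
for c in t: v=(c-h)[:2];print(np.hypot(*v),np.degrees(np.arctan2(v[1],v[0])))
# scene view
p,d,i2=load("scene2")
cv2.imwrite("pics/s2c.png",cv2.resize(p[180:270,270:400],None,fx=6,fy=6,interpolation=cv2.INTER_CUBIC))
E
```

```text
[[508.8  49.5 140. ]
 [561.6  58.  140. ]
 [640.4  68.9 140. ]
 [729.1  80.7 140. ]] [612.5  66.6 146. ] [[476.5  46.5 144. ]
 [594.3 201.4 144. ]
 [754.   85.1 144. ]]
(array([610. ,  64.3]), np.float64(8.003232980016806))
137.47487696152768 -171.5649462128444
135.9790184913895 97.69563303228361
142.71149295966794 7.424719639178279
```

View pics/s2c.png

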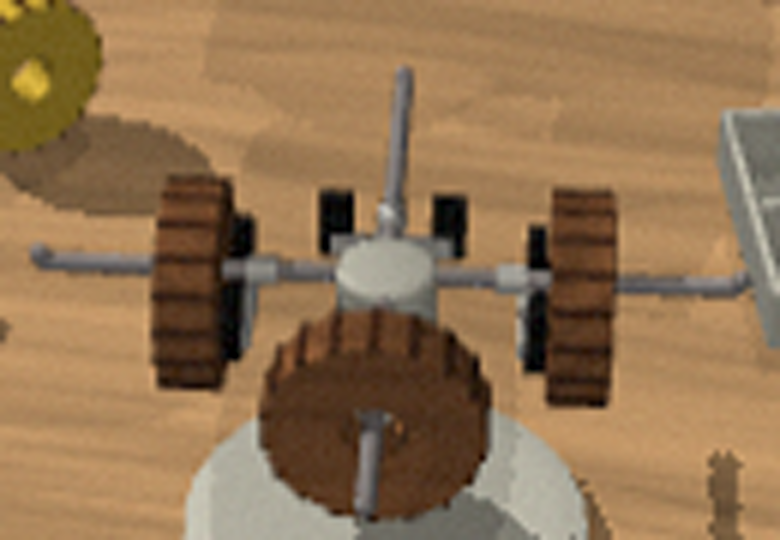

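Call:
jog_arm --plan '[[[0,0,0],[-0.03,0,0],0.2],[[0,0,0],[-0.08,0,0],0.2],[[0,0,0],[-0.135,0,0],0.2],[[0,0,0],[-0.19,-0.002,0],0.2],[[0,0,0],[-0.245,-0.002,0.02],0.2],[[0,0,0],[-0.29,-0.004,0.04],0.2],[[0,0,0],[-0.315,-0.004,0.06],0.2],[[0,0,0],[-0.325,-0.004,0.06],0.2],[[0,0,0],[-0.325,-0.004,0.06],0.2],[[0,0,0],[-0.325,-0.004,0.06],0.2]]'

```text
time: 11.48
tool_pos: [484.5, -215.2, 223.0]
tcp_rot: [179.9, 0.0, 89.4]
ft_force: [-0.4, -0.3, -0.3]
finger_gap: 51.2
```

```bash
python3 snap.py wrist3 top3
```

```text
time 11.475
tool_pos [ 484.52 -215.19  223.02]
tcp_rot [179.95   0.01  89.35]
ft_force [-0.35 -0.33 -0.32]
finger_gap 51.15538062157518
joint_pos [-29.5   -2.68  98.35   0.02  84.28 -28.86]
```

View pics/wrist3.png

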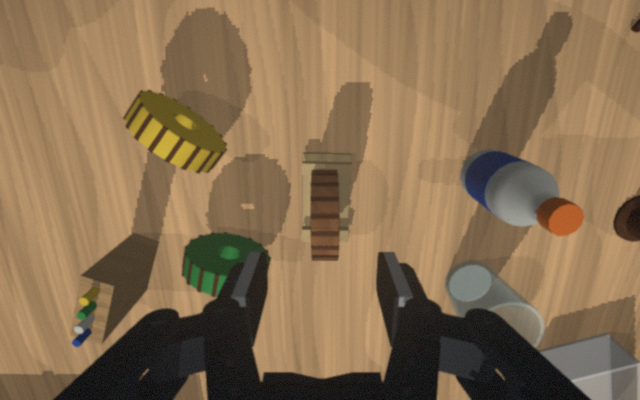

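The roller shows at columns 311–340, rows 170–261, nearly centred under the jaws. The cradle is behind it.

```bash
python3 - <<'E'
from h import *
np.set_printoptions(precision=1,suppress=True)
p,d,i=load("wrist3");P=pts(i,d)
sub=P[160:270,300:350].reshape(-1,3);q=sub[sub[:,2]>55]
print(len(q),q.min(0),q.max(0),np.percentile(q[:,0],[1,5,50,95,99]))
for a,b in((-215,-225),(-225,-240),(-240,-255),(-255,-270),(-270,-285),(-285,-297)):
    s=q[(q[:,1]<a)&(q[:,1]>b)]
    if len(s):print(a,len(s),s[:,0].min(),s[:,0].max(),s[:,0].mean(),s[:,2].max(),s[:,2].mean())
# circle fit of tread in y,z
A=np.c_[2*q[:,1],2*q[:,2],np.ones(len(q))];m=q[:,2]>60
s=np.linalg.lstsq(A[m],(q[m,1]**2+q[m,2]**2),rcond=None)[0];print("circle c",s[:2],"r",np.sqrt(s[2]+s[0]**2+s[1]**2))
c=P[145:250,300:356].reshape(-1,3);k=c[(c[:,2]>6)&(c[:,2]<25)];print("cradle",k.min(0),k.max(0),k.mean(0))
E
```

```text
2495 [ 474.2 -289.5   55. ] [ 498.4 -133.   349.3] [474.5 475.5 486.2 496.9 498. ]
-215 454 474.4959707068549 498.3240236331182 486.6771760591051 83.4051060634244 75.50054095311845
-225 597 474.39835089397684 498.38548276954083 486.1519914641163 91.58247632896234 86.40967219189749
-240 493 474.33746382468996 498.2678911955383 486.31451776060067 93.93711070782655 91.27092551784001
-255 385 474.7176602988217 497.6806914957901 486.288138315771 93.04078366970344 90.73767694537948
-270 251 474.167748538283 498.05882065693896 486.0895733748812 88.35747731294987 84.76689416524434
-285 52 474.61517383650437 497.6134786579183 486.1205461163186 75.03790729804439 73.31002901006583
circle c [-209.4  212.6] r 134.74904186494624
cradle [ 461.6 -303.6    6.1] [ 514.5 -202.1   20.8] [ 489.  -239.6   11.8]
```

```bash
python3 - <<'E'
from h import *
from scipy.optimize import least_squares
p,d,i=load("wrist3");P=pts(i,d)
q=P[160:270,300:350].reshape(-1,3);q=q[(q[:,2]>65)&(q[:,2]<97)&(q[:,0]>472)&(q[:,0]<500)]
r=least_squares(lambda v:np.hypot(q[:,1]-v[0],q[:,2]-v[1])-42,[-250,50],loss="soft_l1");print(r.x,abs(r.fun).mean())
E
```

```text
[-253.01951846   49.93964937] 0.6220508470715059
```

Call:
jog_arm --plan '[[[0,0,0],[-0.018,0.001,0.03],0.2],[[0,0,0],[-0.036,0.002,0.06],0.2],[[0,0,0],[-0.036,0.002,0.09],0.2],[[0,0,0],[-0.036,0.002,0.1],0.2],[[0,0,0],[-0.036,0.002,0.1],0.2]]'

```text
time: 12.2
tool_pos: [485.6, -251.4, 122.4]
tcp_rot: [-180.0, -0.0, 89.3]
ft_force: [-1.1, 0.5, 0.5]
finger_gap: 51.3
```

```bash
python3 snap.py wrist4 scene4; python3 - <<'E'
import cv2
p=cv2.imread("pics/scene4.png");cv2.imwrite("pics/s4c.png",cv2.resize(p[130:250,180:310],None,fx=5,fy=5,interpolation=cv2.INTER_CUBIC))
E
```

```text
time 12.2
tool_pos [ 485.61 -251.42  122.4 ]
tcp_rot [-179.97   -0.02   89.34]
ft_force [-1.13  0.5   0.46]
finger_gap 51.30617530466322
joint_pos [-32.75   4.86 101.57   0.01  73.6  -32.09]
```

View pics/wrist4.png

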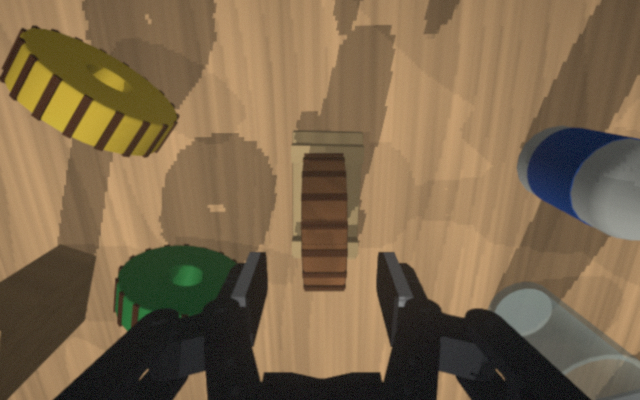

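View pics/s4c.png

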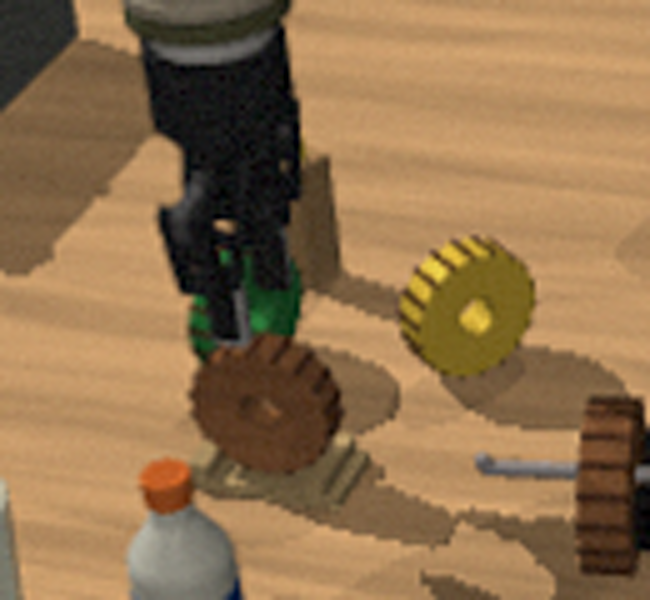

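```bash
python3 - <<'E'
from h import *
p,d,i=load("top0");P=pts(i,d);h=cv2.cvtColor(p,cv2.COLOR_BGR2HSV)
m=(h[...,0]>45)&(h[...,0]<85)&(h[...,1]>90);m[:200]=0;m[260:]=0;m[:,:420]=0;m[:,470:]=0
q=P[m];print(m.sum(),np.percentile(q,[2,98],axis=0))
E
```

```text
377 [[ 348.78820236 -319.63264805   10.81099289]
 [ 421.09027936 -286.39115719   86.92223678]]
```

Green spans x 349–421 and y −320 to −286, so the fingers clear it. Next I'll descend and grip.

Call:
jog_arm --plan '[[[0,0,0],[-0.0015,0.0005,0.018],0.2],[[0,0,0],[-0.0015,0.0005,0.036],0.2],[[0,0,0],[-0.0015,0.0005,0.036],-0.2],[[0,0,0],[-0.0015,0.0005,0.036],-0.5],[[0,0,0],[-0.0015,0.0005,0.036],-1],[[0,0,0],[-0.0015,0.0005,0.036],-1],[[0,0,0],[-0.0015,0.0005,0.036],-1],[[0,0,0],[-0.0015,0.0005,0.036],-1]]' --force 40

```text
time: 13.3
tool_pos: [486.1, -253.6, 86.4]
tcp_rot: [180.0, 0.0, 89.3]
ft_force: [-0.7, 0.3, -1.0]
finger_gap: 23.1
```

```bash
python3 snap.py scene5; python3 - <<'E'
import cv2
p=cv2.imread("pics/scene5.png");cv2.imwrite("pics/s5c.png",cv2.resize(p[130:250,180:310],None,fx=5,fy=5,interpolation=cv2.INTER_CUBIC))
E
```

```text
time 13.3
tool_pos [ 486.12 -253.62   86.44]
tcp_rot [179.99   0.01  89.29]
ft_force [-0.69  0.25 -0.96]
finger_gap 23.11544845677475
joint_pos [-32.91   7.5  102.8    0.    69.68 -32.2 ]
```

View pics/s5c.png

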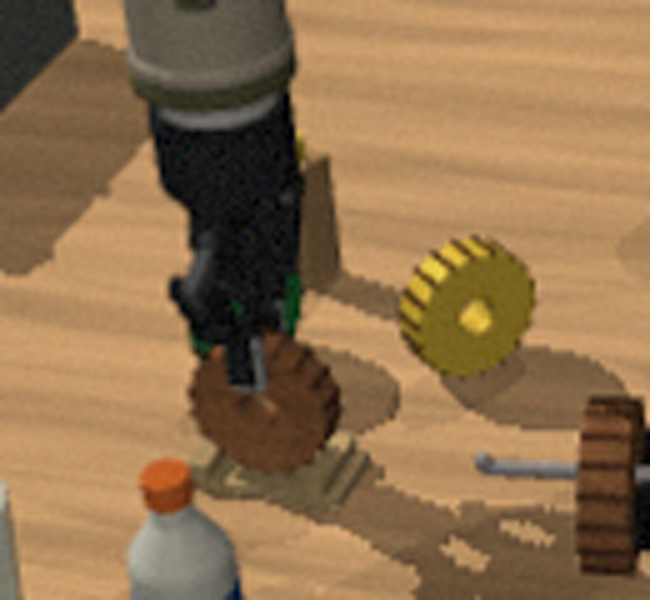

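Gripped, with a gap of 23.1 mm. Next I'll lift and carry it to in front of the hook, turned to 98°.

Call:
jog_arm --plan '[[[0,0,0],[0,0,-0.02],-1],[[0,0,0],[0,0,-0.05],-1],[[0,0,0],[0,0,-0.08],-1],[[0,0,0],[0.02,-0.005,-0.1],-1],[[0,0,-1],[0.06,-0.01,-0.11],-1],[[0,0,-2],[0.105,-0.02,-0.11],-1],[[0,0,-4],[0.15,-0.025,-0.11],-1],[[0,0,-6],[0.195,-0.03,-0.11],-1],[[0,0,-8],[0.235,-0.04,-0.11],-1],[[0,0,-8.7],[0.265,-0.045,-0.11],-1],[[0,0,-8.7],[0.285,-0.045,-0.11],-1],[[0,0,-8.7],[0.296,-0.045,-0.11],-1]]'

```text
time: 14.85
tool_pos: [444.6, 43.9, 196.4]
tcp_rot: [180.0, 0.0, 98.1]
ft_force: [0.6, -0.0, -1.8]
finger_gap: 23.0
```

Call:
jog_arm --plan '[[[0,0,0],[0,0,0],-1],[[0,0,0],[0,0,0],-1]]'

```text
time: 15.1
tool_pos: [444.8, 42.4, 196.2]
tcp_rot: [-180.0, 0.0, 98.0]
ft_force: [-0.6, 0.1, -1.1]
finger_gap: 23.0
```

```bash
python3 snap.py wrist6 scene6; python3 - <<'E'
import cv2
p=cv2.imread("pics/scene6.png");cv2.imwrite("pics/s6c.png",cv2.resize(p[130:260,270:410],None,fx=4.6,fy=4.6,interpolation=cv2.INTER_CUBIC))
E
```

```text
time 15.1
tool_pos [444.77  42.35 196.24]
tcp_rot [-179.99    0.02   97.97]
ft_force [-0.6   0.11 -1.09]
finger_gap 22.979174917404208
joint_pos [ -1.13 -15.32 112.47  -0.02  82.85  -9.09]
```

View pics/wrist6.png

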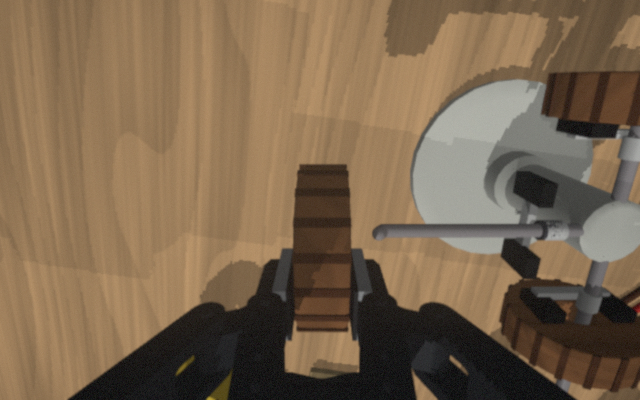

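View pics/s6c.png

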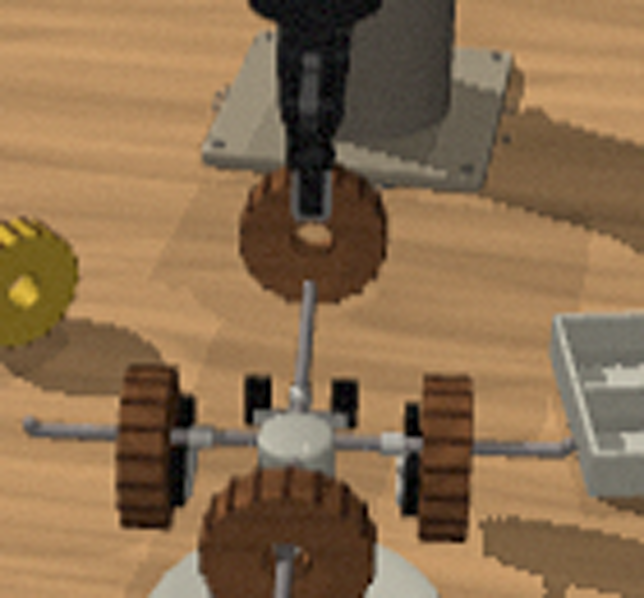

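The wrist view shows the bar level from (380,232) to (540,231), ahead of the roller, which spans columns 293–351. In the scene crop the bore is at (313,236), in line with the hook.

```bash
python3 - <<'E'
from h import *
np.set_printoptions(precision=1,suppress=True)
p,d,i=load("wrist6")
hsv=cv2.cvtColor(p,cv2.COLOR_BGR2HSV)
px=[]
for u in range(395,525,10):
    col=p[215:250,u].astype(float); s=hsv[215:250,u,1]
    # grey bar: low saturation vs wood/white; use gradient: print
    g=np.where((s<60))[0]
    px.append((u,g.min()+215 if len(g) else 0,g.max()+215 if len(g) else 0))
print(px)
cv2.imwrite("pics/w6c.png",cv2.resize(p[150:290,360:520],None,fx=4.2,fy=4.2,interpolation=cv2.INTER_CUBIC))
cv2.imwrite("pics/w6d.png",cv2.resize(p[150:290,480:640],None,fx=4.2,fy=4.2,interpolation=cv2.INTER_CUBIC))
E
```

```text
[(395, np.int64(225), np.int64(236)), (405, np.int64(225), np.int64(236)), (415, np.int64(225), np.int64(236)), (425, np.int64(215), np.int64(237)), (435, np.int64(215), np.int64(237)), (445, np.int64(215), np.int64(241)), (455, np.int64(215), np.int64(247)), (465, np.int64(215), np.int64(249)), (475, np.int64(215), np.int64(249)), (485, np.int64(215), np.int64(249)), (495, np.int64(215), np.int64(249)), (505, np.int64(215), np.int64(248)), (515, np.int64(215), np.int64(249))]
```

View pics/w6c.png

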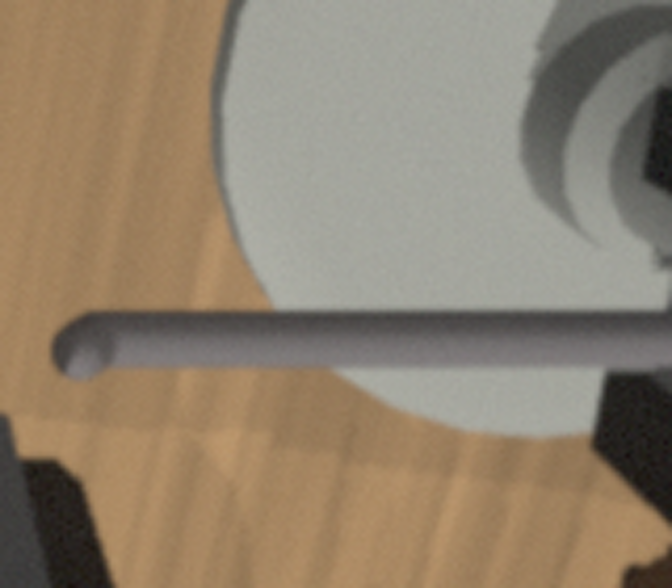

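View pics/w6d.png

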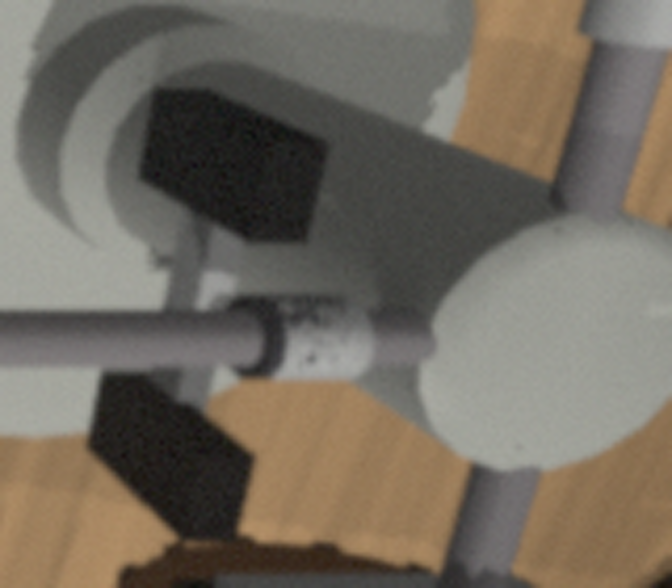

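```bash
python3 - <<'E'
from h import *
np.set_printoptions(precision=1,suppress=True)
p,d,i=load("wrist6")
b=plane(i,[[395.7,231],[502.9,231]],140);v=b[1]-b[0];a=np.arctan2(v[1],v[0]);print(b,np.degrees(a))
hub=plane(i,[[480+545/4.2,150+340/4.2]],146)[0];print("hub",hub)
tip=plane(i,[[360+83/4.2,150+350/4.2]],146)[0];print("tip",tip)
u=np.array([np.cos(a),np.sin(a)]);n=np.array([-u[1],u[0]])
def fr(q):w=q[:2]-(b[0][:2]);return w@u,w@n
print("hub fr",fr(hub),"tip fr",fr(tip))
f=[plane(i,[[480+180/4.2,150+537/4.2]],145)[0],plane(i,[[480+88/4.2,150+445/4.2]],117)[0],plane(i,[[480+105/4.2,150+372/4.2]],117)[0]]
for q in f: print(q,"R from hub",fr(hub)[0]-fr(q)[0],"lat",fr(q)[1])
tcp=np.array([444.8,42.4,0]);print("tcp in hook frame: R",fr(hub)[0]-fr(tcp)[0],"lat",fr(tcp)[1])
# roller in wrist view: top tread edges
P=pts(i,d);q=P[165:330,290:355].reshape(-1,3);q=q[(q[:,2]>175)&(q[:,2]<206)];print(q.mean(0),np.percentile(q,[1,50,99],axis=0))
E
```

```text
[[487.7  47.  140. ]
 [550.6  55.7 140. ]] 7.852371413651444
hub [608.6  66.4 146. ]
tip [477.2  46.8 146. ]
hub fr (np.float64(122.44233819074206), np.float64(2.6867041988380618)) tip fr (np.float64(-10.420311243868571), np.float64(1.282621594778637))
[569.2  29.2 145. ] R from hub 44.157074407836106 lat -28.768137952973245
[569.9  28.9 117. ] R from hub 43.50624164057601 lat -29.17080644158019
[568.5  41.9 117. ] R from hub 43.05264836521462 lat -16.077082424413355
tcp in hook frame: R 165.55594811446935 lat 1.3166632297159238
[442.6  55.4 196.3] [[429.   17.2 176. ]
 [442.6  57.2 198.8]
 [456.9  81.3 204.4]]
```

Call:
jog_arm --plan '[[[0,0,0],[0,0,0.006],-1],[[0,0,0],[0,0,0.012],-1],[[0,0,0],[0,0,0.018],-1],[[0,0,0],[0,0,0.018],-1],[[0,0,0],[0,0.004,0.018],-1],[[0,0,0],[0,0.008,0.018],-1],[[0,0,0],[0,0.012,0.018],-1],[[0,0,0],[0,0.016,0.018],-1],[[0,0,0],[0,0.02,0.018],-1]]'

```text
time: 16.32
tool_pos: [464.8, 45.8, 178.3]
tcp_rot: [180.0, -0.0, 98.0]
ft_force: [1.1, 0.6, -0.3]
finger_gap: 22.8
```

```bash
python3 snap.py wrist7 scene7; python3 - <<'E'
import cv2
p=cv2.imread("pics/scene7.png");cv2.imwrite("pics/s7c.png",cv2.resize(p[150:250,280:400],None,fx=6,fy=6,interpolation=cv2.INTER_CUBIC))
E
```

```text
time 16.325
tool_pos [464.83  45.79 178.3 ]
tcp_rot [180.    -0.    97.99]
ft_force [ 1.05  0.63 -0.27]
finger_gap 22.76069114662161
joint_pos [ -0.67 -11.05 110.78   0.    80.27  -8.66]
```

View pics/s7c.png

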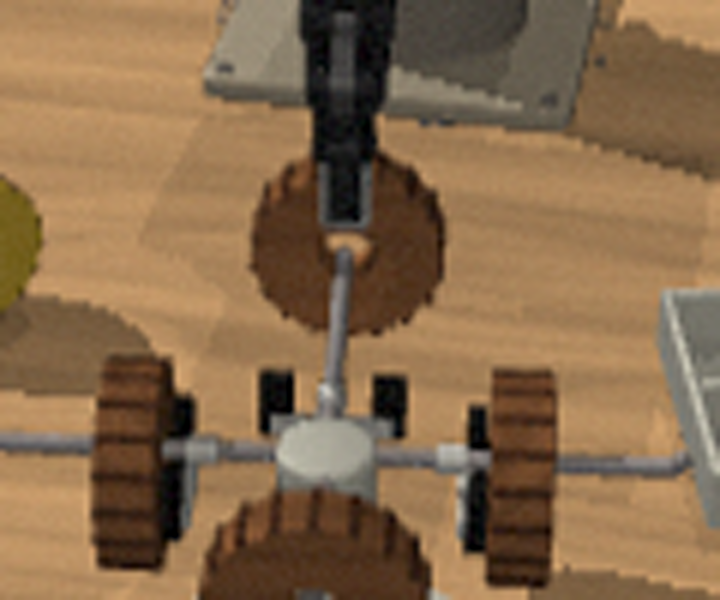

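View pics/wrist7.png

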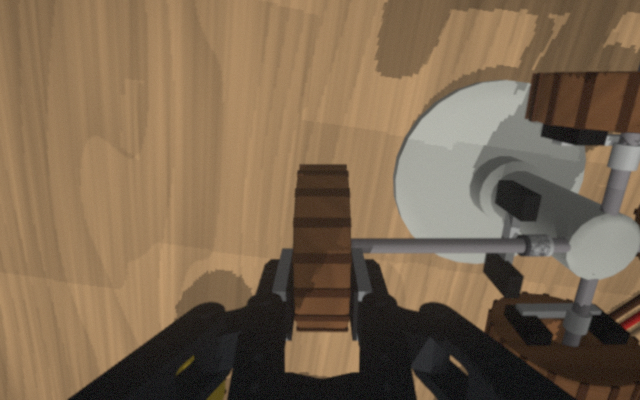

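The hook tip sits in the bore: it is at (345,255) in the scene crop and there is no force. I'll go on along the hook.

Call:
jog_arm --plan '[[[0,0,0],[0,0.003,0],-1],[[0,0,0],[0,0.006,0],-1],[[0,0,0],[0,0.009,0],-1],[[0,0,0],[0,0.012,0],-1]]'

```text
time: 16.92
tool_pos: [476.6, 47.4, 178.3]
tcp_rot: [180.0, 0.0, 98.0]
ft_force: [-0.4, 0.2, -0.3]
finger_gap: 23.2
```

Call:
jog_arm --plan '[[[0,0,0],[0,0.003,0],-1],[[0,0,0],[0,0.007,0],-1],[[0,0,0],[0,0.011,0],-1],[[0,0,0],[0,0.015,0],-1],[[0,0,0],[0,0.019,0],-1],[[0,0,0],[0,0.023,0],-1],[[0,0,0],[0,0.027,0],-1],[[0,0,0],[0,0.03,0],-1]]'

```text
time: 17.92
tool_pos: [506.3, 51.6, 178.3]
tcp_rot: [-180.0, 0.0, 98.0]
ft_force: [0.8, 0.5, -0.8]
finger_gap: 23.1
```

```bash
python3 snap.py wrist8 scene8; python3 - <<'E'
import cv2
p=cv2.imread("pics/scene8.png");cv2.imwrite("pics/s8c.png",cv2.resize(p[150:250,280:400],None,fx=6,fy=6,interpolation=cv2.INTER_CUBIC))
E
```

```text
time 17.925
tool_pos [506.35  51.59 178.26]
tcp_rot [-180.      0.     97.99]
ft_force [ 0.76  0.52 -0.83]
finger_gap 23.131587982309917
joint_pos [  0.04  -4.18 104.54  -0.    79.64  -7.94]
```

View pics/s8c.png

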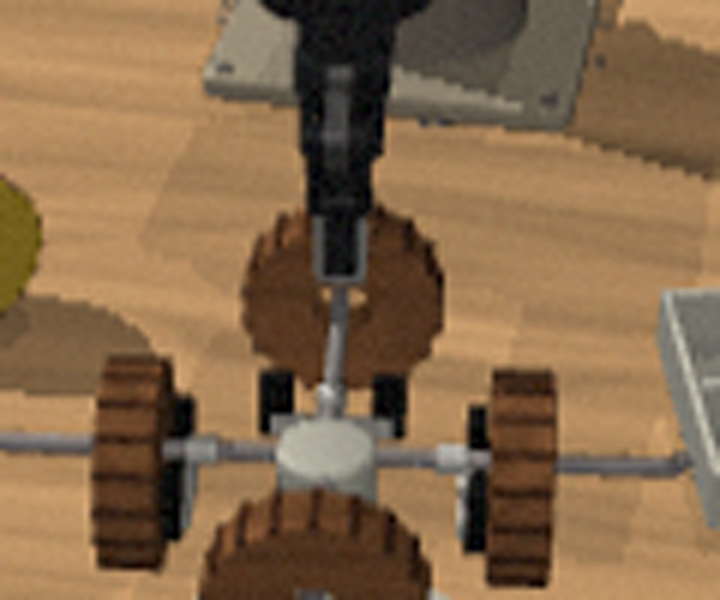

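View pics/wrist8.png

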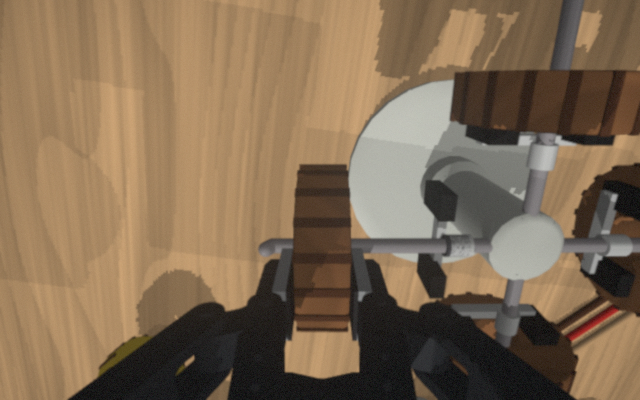

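The roller is threaded: the hook tip now shows behind it at (267,248). I'll lower by 7 mm and advance towards the bumper.

Call:
jog_arm --plan '[[[0,0,0],[0,0,0.003],-1],[[0,0,0],[0,0.002,0.007],-1],[[0,0,0],[0,0.006,0.007],-1],[[0,0,0],[0,0.01,0.007],-1],[[0,0,0],[0,0.014,0.007],-1],[[0,0,0],[0,0.018,0.007],-1],[[0,0,0],[0,0.022,0.007],-1],[[0,0,0],[0,0.026,0.007],-1],[[0,0,0],[0,0.03,0.007],-1],[[0,0,0],[0,0.034,0.007],-1],[[0,0,0],[0,0.034,0.007],-1]]'

```text
time: 19.4
tool_pos: [540.0, 56.3, 171.3]
tcp_rot: [-180.0, 0.0, 98.0]
ft_force: [0.8, 0.5, 0.5]
finger_gap: 23.4
```

```bash
python3 snap.py wrist9
```

```text
time 19.4
tool_pos [540.01  56.3  171.28]
tcp_rot [-180.      0.     97.99]
ft_force [0.77 0.47 0.54]
finger_gap 23.350530191950007
joint_pos [ 0.54  1.5  99.71 -0.   78.79 -7.45]
```

View pics/wrist9.png

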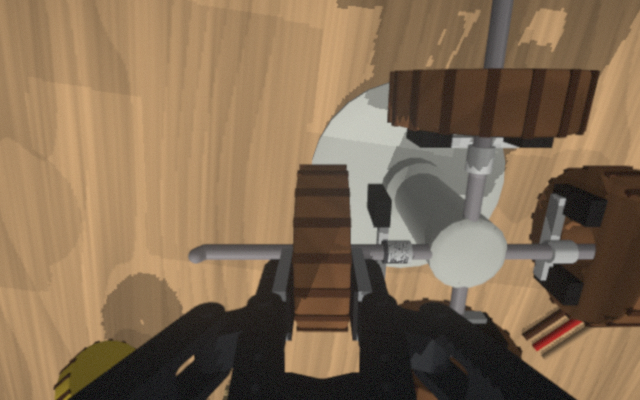

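Call:
jog_arm --plan '[[[0,0,0],[0,0.002,0],-1],[[0,0,0],[0,0.004,0],-1],[[0,0,0],[0,0.006,0],-1],[[0,0,0],[0,0.008,0],-1],[[0,0,0],[0,0.01,0],-1],[[0,0,0],[0,0.01,0],-1]]'

```text
time: 20.2
tool_pos: [549.8, 57.7, 171.3]
tcp_rot: [180.0, 0.0, 98.0]
ft_force: [0.2, -0.6, -0.3]
finger_gap: 23.3
```

Call:
jog_arm --plan '[[[0,0,0],[0,0.001,0],-1],[[0,0,0],[0,0.002,0],-1],[[0,0,0],[0,0.003,0],-1],[[0,0,0],[0,0.003,0],-1]]'

```text
time: 20.7
tool_pos: [552.6, 58.1, 171.3]
tcp_rot: [-180.0, 0.0, 98.0]
ft_force: [0.2, -0.1, 0.2]
finger_gap: 23.2
```

Call:
jog_arm --plan '[[[0,0,0],[0,0.001,0],-1],[[0,0,0],[0,0.002,0],-1],[[0,0,0],[0,0.003,0],-1],[[0,0,0],[0,0.003,0],-1]]'

```text
time: 21.2
tool_pos: [555.3, 58.5, 171.3]
tcp_rot: [-179.9, -0.0, 98.0]
ft_force: [-4.4, -1.2, 3.4]
finger_gap: 23.0
```

Contact, at about 4.5 N along the hook. I'll press 2 mm further and hold.

Call:
jog_arm --plan '[[[0,0,0],[0,0.001,0],-1],[[0,0,0],[0,0.002,0],-1],[[0,0,0],[0,0.002,0],-1],[[0,0,0],[0,0.002,0],-1],[[0,0,0],[0,0.002,0],-1]]'

```text
time: 21.82
tool_pos: [556.8, 58.7, 171.3]
tcp_rot: [-179.9, 0.0, 98.0]
ft_force: [-7.5, -1.3, 5.3]
finger_gap: 23.3
```

```bash
python3 - <<'E'
from bench import *
s=sense();print(s["ft_force"],s["wrist_torque"],s["tool_pos"],s["tcp_rot"])
E
```

```text
[-7.45225984 -1.30736028  5.30871504] [-0.24864145  1.51311302 -0.06276216] [556.83769547  58.67346809 171.30217528] [-1.79892887e+02  1.13062863e-03  9.79913341e+01]
```

Call:
jog_arm --plan '[[[0,0,0],[0,0.001,0],-1],[[0,0,0],[0,0.001,0],-1],[[0,0,0],[0,0.001,0],-1],[[0,0,0],[0,0.001,0],-1]]'

```text
time: 22.32
tool_pos: [557.6, 58.8, 171.3]
tcp_rot: [-179.9, 0.0, 98.0]
ft_force: [-9.2, -1.7, 7.5]
finger_gap: 23.2
```

About 9.4 N along the hook was held for 0.4 s. I'll back off the bumper and check.

Call:
jog_arm --plan '[[[0,0,0],[0,-0.002,0],-1],[[0,0,0],[0,-0.004,0],-1],[[0,0,0],[0,-0.006,0],-1],[[0,0,0],[0,-0.008,0],-1],[[0,0,0],[0,-0.01,0],-1],[[0,0,0],[0,-0.01,0],-1]]'

```text
time: 23.08
tool_pos: [548.8, 57.6, 171.4]
tcp_rot: [180.0, -0.0, 98.0]
ft_force: [0.6, 0.0, -0.9]
finger_gap: 23.1
```

```bash
python3 snap.py wrist10 scene10; python3 - <<'E'
import cv2
p=cv2.imread("pics/scene10.png");cv2.imwrite("pics/s10c.png",cv2.resize(p[150:250,280:400],None,fx=6,fy=6,interpolation=cv2.INTER_CUBIC))
E
```

```text
time 23.075
tool_pos [548.76  57.58 171.36]
tcp_rot [179.98  -0.    97.99]
ft_force [ 0.6   0.02 -0.9 ]
finger_gap 23.137679328879507
joint_pos [ 0.66  2.83 98.33  0.   78.81 -7.33]
```

View pics/s10c.png

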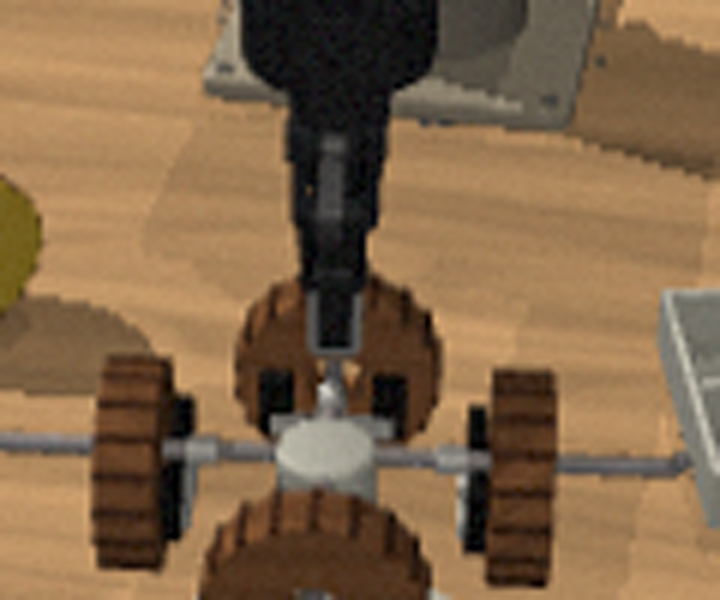

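View pics/wrist10.png

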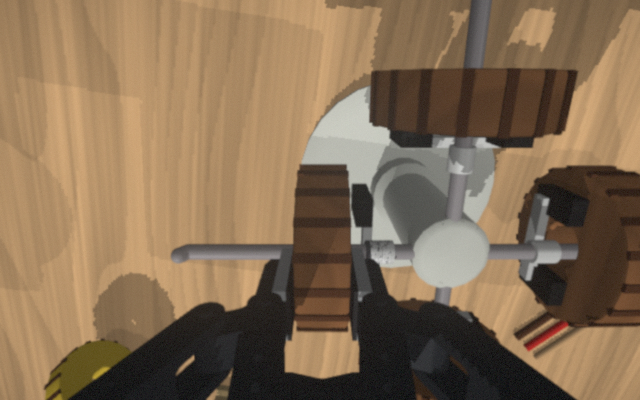

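Call:
jog_arm --plan '[[[0,0,0],[0,0,0.001],-1],[[0,0,0],[0,0,0.002],-1],[[0,0,0],[0,0,0.002],-1]]'

```text
time: 23.55
tool_pos: [548.6, 57.6, 169.1]
tcp_rot: [-180.0, -0.0, 98.0]
ft_force: [0.5, -0.1, -0.9]
finger_gap: 23.2
```

Call:
jog_arm --plan '[[[0,0,0],[0,0,0],-0.42],[[0,0,0],[0,0,0],-0.38],[[0,0,0],[0,0,0],-0.34],[[0,0,0],[0,0,0],-0.2],[[0,0,0],[0,0,0],-0.05],[[0,0,0],[0,0,0],-0.05],[[0,0,0],[0,0,0],-0.05]]'

```text
time: 24.42
tool_pos: [548.7, 57.6, 169.3]
tcp_rot: [-180.0, 0.0, 98.0]
ft_force: [-1.0, 1.0, 0.3]
finger_gap: 40.5
```

```bash
python3 snap.py wrist11 scene11; python3 - <<'E'
import cv2
p=cv2.imread("pics/scene11.png");cv2.imwrite("pics/s11c.png",cv2.resize(p[150:250,280:400],None,fx=6,fy=6,interpolation=cv2.INTER_CUBIC))
E
```

```text
time 24.425
tool_pos [548.68  57.57 169.27]
tcp_rot [-180.      0.     97.99]
ft_force [-1.    0.97  0.27]
finger_gap 40.51975540485007
joint_pos [ 0.67  2.95 98.44 -0.   78.62 -7.33]
```

View pics/s11c.png

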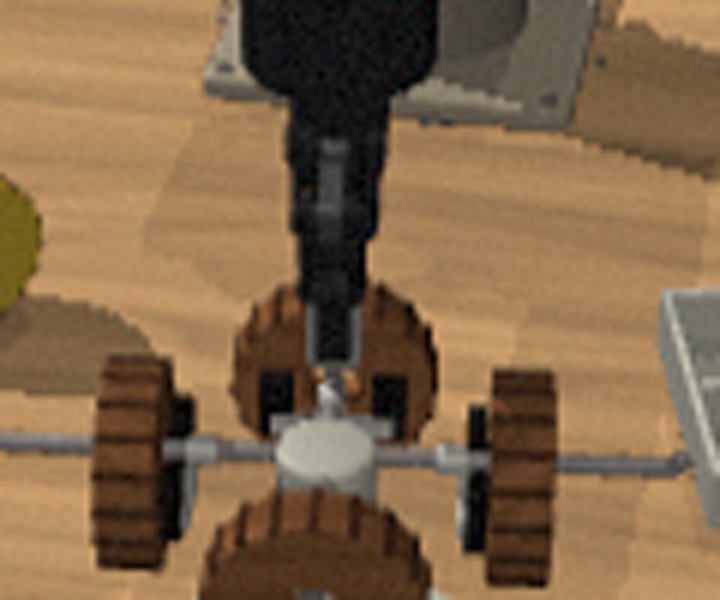

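View pics/wrist11.png

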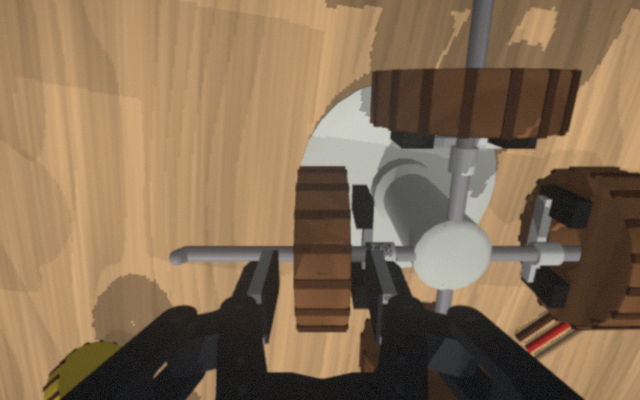

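The roller hangs at columns 295–351 with the fingers clear on both sides. I'll lift away.

Call:
jog_arm --plan '[[[0,0,0],[0,0,-0.01],-0.05],[[0,0,0],[0,0,-0.025],-0.05],[[0,0,0],[0,0,-0.045],-0.05],[[0,0,0],[0,0,-0.075],-0.05],[[0,0,0],[0,0,-0.11],-0.05],[[0,0,0],[0,-0.04,-0.14],-0.05],[[0,0,0],[0.02,-0.08,-0.16],-0.05],[[0,0,0],[0.05,-0.11,-0.17],-0.05],[[0,0,0],[0.06,-0.12,-0.17],-0.05],[[0,0,0],[0.06,-0.12,-0.17],-0.05],[[0,0,0],[0.06,-0.12,-0.17],-0.05]]'

```text
time: 25.9
tool_pos: [422.0, 99.8, 339.0]
tcp_rot: [-180.0, 0.0, 98.0]
ft_force: [0.6, -0.7, -0.4]
finger_gap: 40.5
```

```bash
python3 snap.py wrist12 scene12 top12; python3 - <<'E'
import cv2
p=cv2.imread("pics/scene12.png");cv2.imwrite("pics/s12c.png",cv2.resize(p[150:250,280:400],None,fx=6,fy=6,interpolation=cv2.INTER_CUBIC))
E
```

```text
time 25.9
tool_pos [421.99  99.85 339.01]
tcp_rot [-179.97    0.02   97.98]
ft_force [ 0.6  -0.65 -0.43]
finger_gap 40.454777759333766
joint_pos [  6.55 -19.9  101.32  -0.02  98.61  -1.44]
```

View pics/s12c.png

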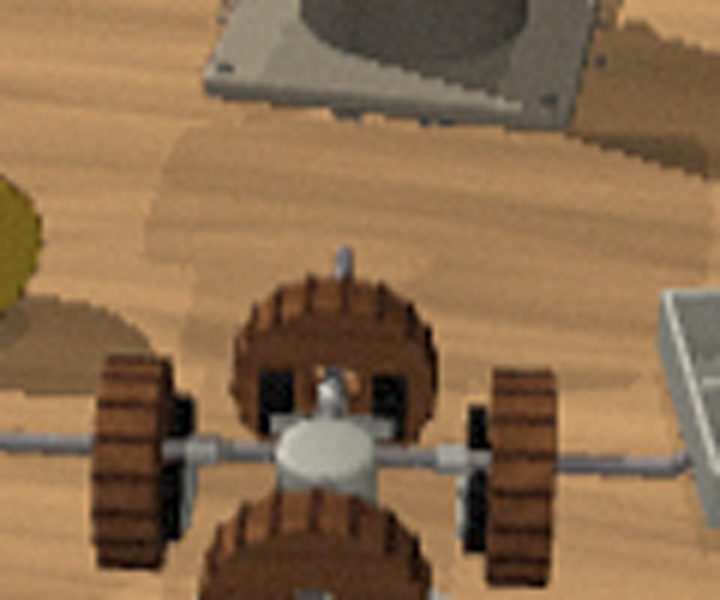

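View pics/wrist12.png

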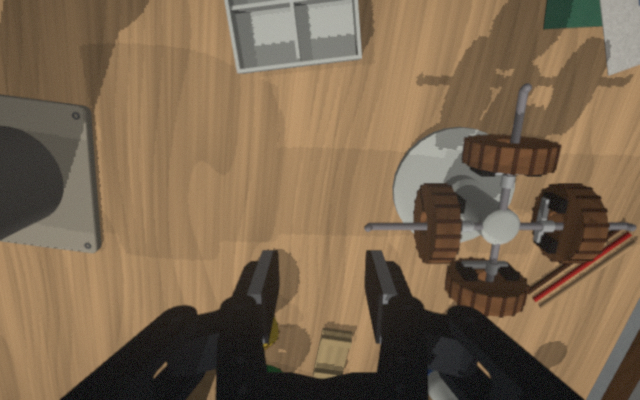

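View pics/top12.png

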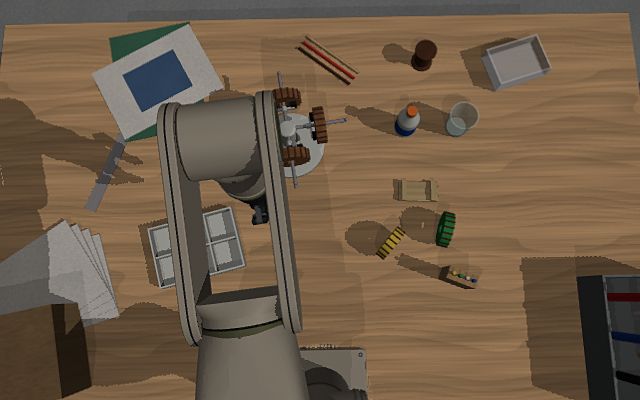

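The loose roller hangs on the empty hook (wrist view, columns 413–462), with the tip showing behind it at (368,227). The cradle is empty and the bystanders have not moved. A last numeric check follows.

```bash
python3 - <<'E'
from h import *
np.set_printoptions(precision=1,suppress=True)
p,d,i=load("wrist12");P=pts(i,d)
t=plane(i,[[368.5,226.5],[632,226.5],[523,90]],144);h=plane(i,[[501,225.5]],146)[0]
print(t,h)
for c in t: v=(c-h)[:2];print(np.hypot(*v),np.degrees(np.arctan2(v[1],v[0])))
q=P[180:268,405:465].reshape(-1,3);q=q[(q[:,2]>120)&(q[:,2]<190)]
b=q[q[:,2]>158];print(len(b),np.percentile(b,[2,50,98],axis=0)); s=q[q[:,2]>150];print(np.percentile(s,[1,99],axis=0))
u=np.array([-.990,-.139]);w=(b[:,:2]-[612.7,65.8])@u;print("R range",np.percentile(w,[3,97]))
a=cv2.imread("pics/scene7.png").astype(int);c=cv2.imread("pics/scene12.png").astype(int)
x=abs(a-c).max(2);x[:,300:375]=0;print("changed px outside",(x[130:]>60).sum(),(x[130:,375:400]>60).sum(),(x[130:,200:300]>60).sum())
E
```

```text
[[477.5  47.3 144. ]
 [751.3  85.  144. ]
 [592.3 199.5 144. ]] [611.9  67.9 146. ]
135.93892850111882 -171.2623811103815
140.43804687147983 6.99166360231646
133.00536664371697 98.45652794834679
1779 [[533.8  25.5 158.7]
 [545.6  62.9 170.5]
 [560.9  88.4 175.3]]
[[532.4  23.1 150.7]
 [561.8  94.2 175.5]]
R range [53.9 76.9]
changed px outside 5053 461 0
```

```bash
python3 -c "
from bench import *
print(hand_in())"
```

```text
the job is handed in; nothing more can be done
None
```

I turned the carousel counter-clockwise to its stop and hung the loose roller on the empty hook. It was pressed on the bumper, released, and the job was handed in at about 26 s.

- **Carousel:** Turning it took about 3 N on the hook, rising to roughly 8–10 N at the stop, well under the 18 N limit. The loose roller stayed in its cradle meanwhile. After the hanging, the hook line measured 7.8° in the world frame, the same as before threading, so it is still at the stop.
- **Bumper:** The wrist read about 4.5 N at first contact, then about 7.5 N and finally about 9.4 N along the hook. Each of the last two was held for about 0.4 s. I then backed off and released.
- **Roller:** It hangs with its centre about 65 mm from the axle and about 8 mm below the hook line. The hand is well clear, and the wrist reads only noise, under 1 N.
- **Bystanders:** None visibly moved in the before and after views.

**Uncertain or disagreeing checks:**
- The bumper force was read only at the wrist. An upward force of up to about 7.5 N came with the pressing, probably the roller tilting on the bar. The true bumper force may therefore differ from 9.4 N by a few newtons, though it should still be between 4 and 15 N.
- The cameras disagreed by 2–6 mm on where the axle is.
- A before and after picture comparison found changed pixels outside the work area. Most of these were probably the arm and its shadow, but I did not confirm that.

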